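# Open the sample-tube canister

## Task

Open the wide, low steel canister so that its sample tubes can be reached: lift its lid off by the knob and lay it gently, knob up, flat inside the shallow metal tray. Leave the canister standing where it is, and leave the tall, narrow canister closed.

Things in the scene. Friction and masses are not known exactly. Their poses are not given: they have to be found in the camera images.
- lid: Loose steel lid of the wide canister, 124 mm across, about 0.18 kg. Origin: centre of its underside, z up. Plug 100 mm across, 6 mm deep (z 0 to 6 mm) sits 5 mm loose in the mouth; flange (underside z 6, top z 9 at edge, 12 at centre) rests on the rim. Central steel knob: stem 16 mm across, round head 30 mm across, z 28 to 48 mm (full width 32 to 44). Set down flat it stands on its plug.
- canister: The wide, low round steel canister, loose, upright on the bench: 116 mm across, 100 mm high, about 0.6 kg, capped tubes inside below the rim. Origin: centre of its underside, z up. With the lid on, the lid's origin is 94 mm and the top of its knob 142 mm above the bench.
- tray: Fixed shallow rectangular bare-metal tray, empty, 220 mm (its x) by 190 mm (its y) outside, walls 3 mm thick, rim 18 mm and inner floor 3 mm above the bench. Origin: centre of its underside, z up. May be turned up to 25 degrees.
- tall_lid: Lid of the other, tall and narrow steel canister (90 mm across, 160 mm high), a bystander to be left closed. Flange 98 mm across, same knob, its top 202 mm above the bench. Origin: centre of the lid's underside, 154 mm above the bench.

How it is judged:
On the way:
1. the lid is lifted level and clear above its canister (z of lid in the frame of canister above 0.115 m and angle between lid's own z axis and vertical below 0.5 rad and contact force between the fingers and lid above 0.5 N), for 0.1 s.
At the end, for the whole second after the job is handed in: The wide canister's lid rests inside the tray on its floor (centre within 55 mm in x, 40 mm in y of the tray's centre, underside under 10 mm up), knob up within 10 degrees; its canister is upright and within 40 mm of its start; the tall canister's lid is within 20 mm of its start (x of lid in the frame of tray between -0.055 and 0.055 m and y of lid in the frame of tray between -0.04 and 0.04 m and z of lid in the frame of tray below 0.01 m and angle between lid's own z axis and vertical below 0.17 rad and linear speed of lid below 0.02 m/s and angle between canister's own z axis and vertical below 0.1 rad and distance of canister from where it was at the start of the episode below 0.04 m and distance of tall_lid from where it was at the start of the episode below 0.02 m); the robot touches nothing.
It fails at once if the lid is dropped (falls free faster than 0.6 m/s, a drop of some 20 mm) (linear speed of lid above 0.6 m/s and contact force between the fingers and lid below 0.05 N).
It fails at once if the wide canister is knocked over (angle between canister's own z axis and vertical above 0.5 rad).
It fails at once if the tall canister's lid is shifted more than 20 mm (distance of tall_lid from where it was at the start of the episode above 0.02 m).
It also fails if it takes over 48 s, if anything falls off the work surface, if the arm or the gripper's body presses on something with over 40 N, if the wrist force passes 120 N, or if a joint passes its speed limit or range.

## Robot

A 6-joint arm with a two-finger parallel gripper is mounted at the origin on the work surface. World frame = base frame: x ahead of the robot, y to its left, z up, the work surface at z = 0. Lengths are in m, angles in rad, forces in N, time in s.
With the tool pointing down it reaches from about 0.225 to 0.875 m from the base axis. Payload 3.4 kg.
Tool frame: the origin (TCP) lies on the centre line of the jaws, within the pads' length; the fingertips stand 14 mm ahead of it and the grasp point (between the pads) lies 5 mm behind it; z points along the fingers, y is the line along which they close (so a half turn about z gives the same grasp; the last joint's range is limited). The gripper opens to 85 mm and grips with 20 to 120 N. Pads are 22 mm wide; open, the fingers measure 114 mm over their backs; the gripper's body (76 mm by 85 mm) begins 54 mm behind the grasp point. The pads swing forward as they close: fully open they stand 13 mm farther back than shut.
Start: joints at [1.196, 0.276, 1.505, -0, 1.361, -0.121], TCP at [0.144, 0.557, 0.245] pointing down, gripper open.
Joint ranges: [-2.89, 2.89], [-0.75, 2.08], [0.22, 2.7], [-1.18, 4.32], [0.11, 2.71], [-2.7, 2.7]. Speed limits (rad/s): [2.57, 2.57, 3.14, 3.14, 3.14, 3.14].

## Interface

Orientations are given as a rotation vector (axis times angle).
In Python, from rig import ctrl gives the robot as it stands.
- The arm moves only by the tool advance, called after "Call:" as name(argument=value, ...) on one line, values as JSON. Schema: {"type":"object","properties":{"rows":{"type":"object","properties":{"plan":{"type":"array","items":{"type":"array","items":{"type":"number"},"minItems":7,"maxItems":7},"minItems":1,"maxItems":12}},"additionalProperties":false,"required":["plan"]},"only":{"type":"string"},"quiet":{"type":"boolean"},"lines":{"type":"string"}},"required":["rows"],"additionalProperties":false}. rows is an object whose key "plan" holds a list of rows, 1 to 12 of them, each of 7 numbers: the opening from 0.0 (shut) to 1.0 (fully open), then dx, dy, dz in normalised numbers (1 is 1 m), then a rotation vector rx, ry, rz in a scale on which 1.0 is 60 degrees; each row is the pose to reach, as a shift and turn from the pose commanded when the call began, along the tool's axes at that moment; what a row does not reach only later rows make up. A row lasts 1/8 s, in which the tool goes at most 0.0625 m and 0.188 rad, less where a joint would pass 70% of its speed; a pose out of reach is approached as far as the arm can. The fingers move at their own pace and stop on an object; the grip force is fixed at half the most. Time passes only in rows, so rows that do not move let the fingers close. The tool returns the time, the measured TCP pose, the force, the opening and the grip force at its end. only (a regular expression) keeps the lines of the reply that match it, lines (a string "A,B") keeps lines A to B, and quiet returns only ok. Input that does not fit is refused with a message, and nothing moves.
- ctrl.sense(): the state, without advancing time (a new reading comes with each control period).
- ctrl.camera(name): name is "scene" or "top"; returns a dict with "pixels" (420x560x3 uint8, red, green, blue), "fx", "fy", "cx", "cy" (pixels), "D" ([k1, k2, p1, p2, k3] as OpenCV has them; the pictures are not rectified), "view" (4x4, takes a point from world to camera coordinates). Camera axes: x right, y up, looking along -z (the intrinsics and any distortion apply to the point x, -y, -z); pixel columns grow to the right and rows downward; lengths in m; the calibration is good to about 2 mm. A picture is of the moment at which its call begins. There is no depth.
- ctrl.close_job(): hands the job in; it is judged then, once.
The state is a dict: "time_s": time; "joint_pos": joint angles; "qd": joint speeds; "effort": joint torques, N m; "tool_pos": TCP position; "tool_rot": TCP orientation; "ft_force": force on the tool from outside, world axes, zero at the start; "wrist_torque": the same for the moment, N m; "opening": opening from 0.0 (shut) to 1.0 (fully open); "grasp_force": force on a finger pad.
Only numpy, scipy, OpenCV 4.12 (cv2) and the standard library are available. Lean on these libraries where they do the work, as an engineer would, in place of code of your own. Each camera call takes 0.05 s, during which the arm holds its last target. There are 200 camera calls.

## Working session

There is one attempt and no reset: what is moved stays moved. The work goes in short steps, Python scripts to look and compute and a tool call to move; the robot and the scene stay as the last step left them, time stands still between calls to the robot, and variables do not carry over. Pictures are saved under pics/ and viewed, at most 10 in all, crops included, and the job is handed in when it is done.

```bash
mkdir -p pics; ls
```

Run:
```python
from rig import ctrl
import cv2,json
s=ctrl.sense();print(s)
for n in ("scene","top"):
    c=ctrl.camera(n);cv2.imwrite(f"pics/{n}0.png",cv2.cvtColor(c["pixels"],cv2.COLOR_RGB2BGR))
    print(n,{k:(v.tolist() if hasattr(v,'tolist') else v) for k,v in c.items() if k!="pixels"})
```

```text
pics
rig.py
{'time_s': 0.0, 'joint_pos': array([ 1.19600250e+00,  2.76599385e-01,  1.50612037e+00, -5.72890276e-06,
        1.36069057e+00, -1.20994354e-01]), 'qd': array([-0.00058855, -0.00086194,  0.00127186, -0.00134244, -0.00021954,
       -0.00036479]), 'effort': array([-2.07546007e-03, -4.16759562e+01, -2.45804805e+01, -4.42826176e-04,
        1.11647020e-02, -3.52133021e-06]), 'tool_pos': array([0.14419506, 0.55611657, 0.24444226]), 'tool_rot': array([-3.97540362e-01, -3.11589321e+00,  2.76968786e-03]), 'ft_force': array([-0.27139472, -0.01314562,  0.51215172]), 'wrist_torque': array([ 0.00618989, -0.02105148,  0.00873949]), 'grasp_force': 0.0, 'opening': 1.0018120380324256}
scene {'fx': 432.504526969954, 'fy': 432.504526969954, 'cx': 284.86990547010146, 'cy': 207.8432935653755, 'D': [-0.1148564772611377, 0.0, 0.0, 0.0, 0.0], 'view': [[-0.21622463442556927, 0.9761871836047954, 0.017478273177462318, 0.10704645828714672], [-0.769320628103857, -0.18137182587302297, 0.6125765519127976, 0.3559562329995599], [0.6011594452733947, 0.1190077448959643, 0.7902179939822689, -1.456411524905741], [0.0, 0.0, 0.0, 1.0]]}
top {'fx': 454.72781230383106, 'fy': 454.72781230383106, 'cx': 273.6673865823508, 'cy': 216.09571525090035, 'D': [-0.14444667114109072, 0.0, 0.0, 0.0, 0.0], 'view': [[0.023095347022277314, -0.9992942077332636, 0.029625855880798083, -0.03266123772029176], [0.9903537617735128, 0.02691837227262097, 0.13592213865020372, -0.5511807167264443], [-0.13662368567336045, 0.026200908857171773, 0.9902764668960307, -1.0869066260216775], [0.0, 0.0, 0.0, 1.0]]}
```

View pics/scene0.png

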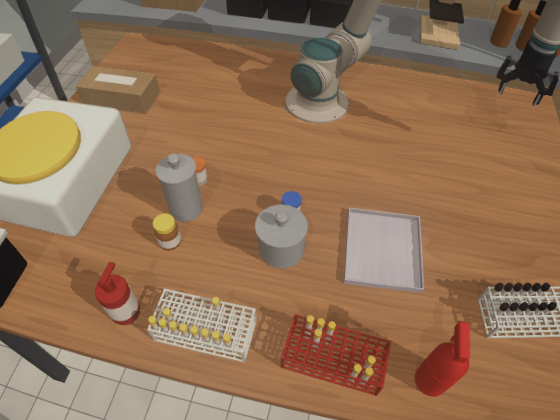

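View pics/top0.png

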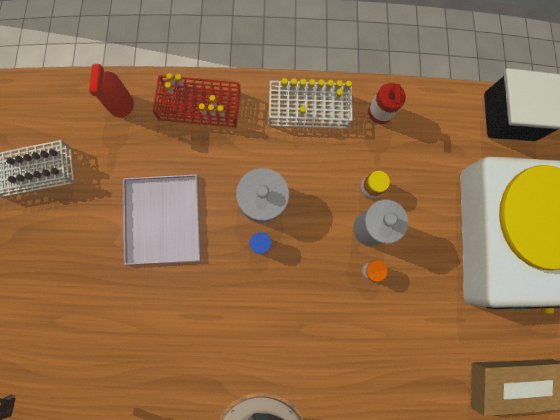

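The scene view shows the wide canister's knob near (282,216), the tall canister's knob near (174,160) and the tray around (384,250). In the top view the wide knob is at (263,191), the tall one at (391,219), and the tray spans (123,176) to (200,266). A blue cap sits at (261,243), just behind the wide canister. I'll enlarge both views.

Run:
```python
import cv2,numpy as np
t=cv2.imread("pics/top0.png");s=cv2.imread("pics/scene0.png")
a=cv2.resize(t[160:280,110:310],None,fx=4,fy=4,interpolation=cv2.INTER_CUBIC)
b=cv2.resize(s[190:300,245:435],None,fx=4,fy=4,interpolation=cv2.INTER_CUBIC)
cv2.imwrite("pics/tc.png",a);cv2.imwrite("pics/sc.png",b)
```

```text
(no output)
```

View pics/tc.png

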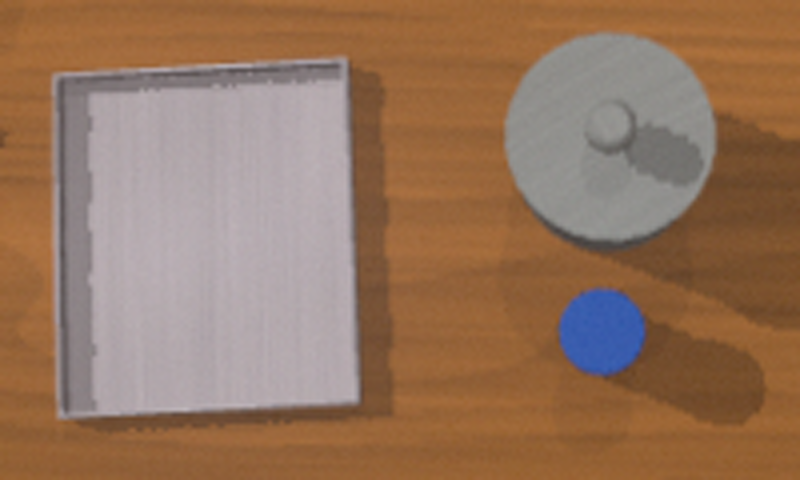

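View pics/sc.png

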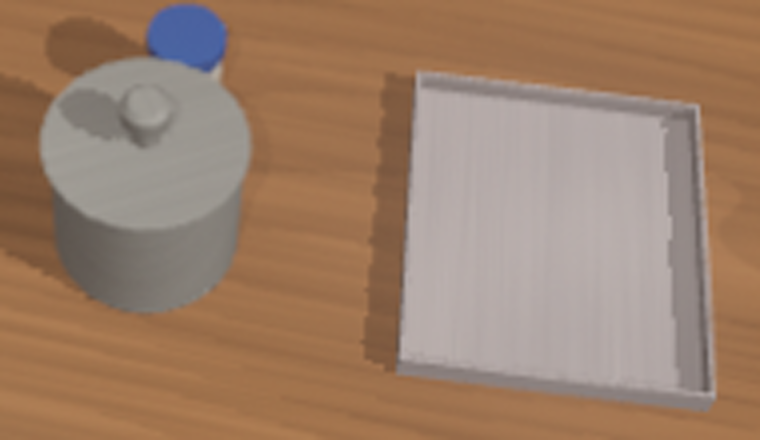

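Top crop: flange disc spans 505–716 by 33–243, knob head at (610,126), and tray rim corners at (53,75), (347,60), (359,404) and (60,416). Scene crop: knob head at (148,110), flange ellipse centre at (146,143), and tray rim corners at (418,74), (699,105), (713,396) and (400,362). The blue bottle stands close behind the canister and is lower than it.

Create h.py:
```python
import cv2,numpy as np
from rig import ctrl
from scipy.spatial.transform import Rotation as R
_c={}
def cam(n):
    if n not in _c:_c[n]=ctrl.camera(n)
    return _c[n]
def ray(n,p,z):
    c=cam(n);K=np.array([[c["fx"],0,c["cx"]],[0,c["fy"],c["cy"]],[0,0,1.]])
    u=cv2.undistortPoints(np.array([[p]],float),K,np.array(c["D"]))[0,0]
    V=np.array(c["view"]);d=V[:3,:3].T@np.array([u[0],-u[1],-1]);o=-V[:3,:3].T@V[:3,3]
    return o+d*(z-o[2])/d[2]
def crop(n,p,off,z): return ray(n,(np.array(p)+.5)/4-.5+off,z)
def rel(pos):
    s=ctrl.sense();return R.from_rotvec(s["tool_rot"]).inv().apply(np.array(pos)-s["tool_pos"])
```

Run:
```python
from h import *
np.set_printoptions(precision=4,suppress=True)
T=(110,160);S=(245,190)
print("flange",crop("top",(610.5,138),T,.102),crop("scene",(146,143),S,.102))
print("knob",crop("top",(610,126),T,.134),crop("scene",(148,110),S,.132))
print("blue",crop("top",(602,332),T,.06))
a=np.array([crop("top",p,T,.018) for p in[(53,75),(347,60),(359,404),(60,416)]])
b=np.array([crop("scene",p,S,.018) for p in[(699,105),(418,74),(400,362),(713,396)]])
print(a,a.mean(0));print(b,b.mean(0))
print("tall",ray("top",(391,219),.195),ray("scene",(174,160),.195))
s=ctrl.sense();Rm=R.from_rotvec(s["tool_rot"]).as_matrix();print(Rm)
```

```text
flange [0.5943 0.0109 0.102 ] [0.5948 0.0113 0.102 ]
knob [0.5953 0.0114 0.134 ] [0.5928 0.0116 0.132 ]
blue [0.4835 0.0129 0.06  ]
[[0.6418 0.3701 0.018 ]
 [0.656  0.1804 0.018 ]
 [0.4379 0.1628 0.018 ]
 [0.4244 0.3509 0.018 ]] [0.54   0.2661 0.018 ]
[[0.4218 0.3529 0.018 ]
 [0.4393 0.1641 0.018 ]
 [0.6581 0.1816 0.018 ]
 [0.6402 0.3686 0.018 ]] [0.5399 0.2668 0.018 ]
tall [ 0.5307 -0.2685  0.195 ] [ 0.5331 -0.2636  0.195 ]
[[-0.968   0.251  -0.0004]
 [ 0.251   0.968  -0.001 ]
 [ 0.0001 -0.0011 -1.    ]]
```

Both cameras agree: the lid is at (0.5945, 0.011), and the tray centre is (0.540, 0.2665), turned about 4.5°. I'll move above the knob at the present height.

Call:
advance(rows={"plan":[[1, -0.573, -0.4145, 0, 0, 0, 0], [1, -0.573, -0.4145, 0, 0, 0, 0], [1, -0.573, -0.4145, 0, 0, 0, 0], [1, -0.573, -0.4145, 0, 0, 0, 0], [1, -0.573, -0.4145, 0, 0, 0, 0], [1, -0.573, -0.4145, 0, 0, 0, 0], [1, -0.573, -0.4145, 0, 0, 0, 0], [1, -0.573, -0.4145, 0, 0, 0, 0], [1, -0.573, -0.4145, 0, 0, 0, 0], [1, -0.573, -0.4145, 0, 0, 0, 0], [1, -0.573, -0.4145, 0, 0, 0, 0], [1, -0.573, -0.4145, 0, 0, 0, 0]]})

```text
time_s: 1.7
tool_pos: [0.5969, 0.0083, 0.2445]
tool_rot: [0.403, 3.116, -0.001]
ft_force: [0.4, -0.0, 0.1]
opening: 1.005
grasp_force: 0.0
```

```bash
python3 -c "
from h import *
print(rel([.5945,.0112,.127]),ctrl.sense()['joint_pos'])"
```

```text
[0.00309849 0.00222168 0.11748332] [-1.02110427e-01  3.09499957e-01  1.45815236e+00 -7.25337368e-04
  1.37387489e+00 -1.41551908e+00]
```

Call:
advance(rows={"plan":[[1, 0.001, 0.001, 0.02, 0, 0, 0], [1, 0.001, 0.001, 0.045, 0, 0, 0], [1, 0.001, 0.001, 0.06, 0, 0, 0], [1, 0.001, 0.001, 0.06, 0, 0, 0]]})

```text
time_s: 2.2
tool_pos: [0.5932, 0.0134, 0.1842]
tool_rot: [-0.396, -3.114, -0.0]
ft_force: [-0.2, 0.8, 0.2]
opening: 1.001
grasp_force: 0.0
```

```bash
python3 -c "
from h import *
print(rel([.5945,.0112,.127]))
cv2.imwrite('pics/s1.png',cv2.resize(cam('scene')['pixels'][120:300,180:420,::-1],None,fx=3,fy=3))"
```

```text
[-0.00199217 -0.00176553  0.05718242]
```

View pics/s1.png

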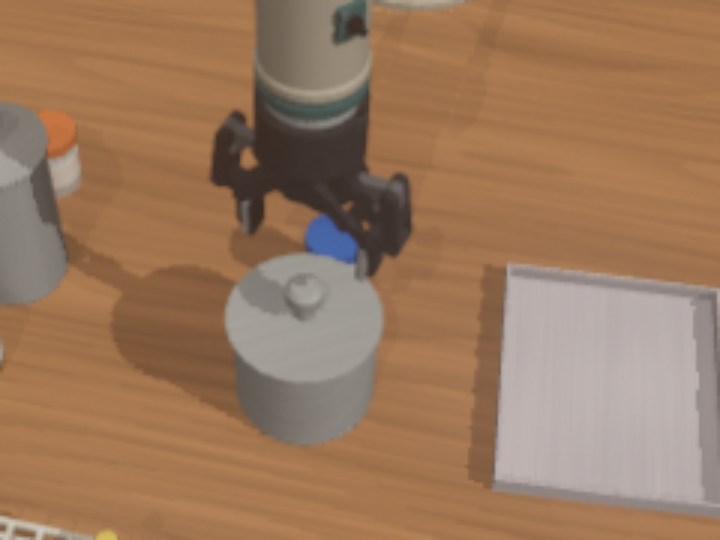

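The open jaws straddle the knob, which is at (305,290) in this crop, with fingertips at (245,230) and (365,270). The midpoint lines up with the knob and nothing is touching. Next I'll correct by 2 mm and descend.

Call:
advance(rows={"plan":[[1, -0.002, -0.002, 0.015, 0, 0, 0], [1, -0.002, -0.002, 0.03, 0, 0, 0], [1, -0.002, -0.002, 0.045, 0, 0, 0], [1, -0.002, -0.002, 0.055, 0, 0, 0], [1, -0.002, -0.002, 0.058, 0, 0, 0], [1, -0.002, -0.002, 0.058, 0, 0, 0], [1, -0.002, -0.002, 0.058, 0, 0, 0]]})

```text
time_s: 3.12
tool_pos: [0.5961, 0.0103, 0.1278]
tool_rot: [0.397, 3.115, 0.0]
ft_force: [-0.4, -0.5, -0.6]
opening: 0.998
grasp_force: 0.0
```

```bash
python3 -c "
from h import *
print(rel([.5945,.0112,.127]))"
```

```text
[0.00177571 0.0004839  0.00080102]
```

Call:
advance(rows={"plan":[[0.5, 0.001, 0, 0.001, 0, 0, 0], [0.3, 0.001, 0, 0.001, 0, 0, 0], [0, 0.001, 0, 0.001, 0, 0, 0], [0, 0.001, 0, 0.001, 0, 0, 0], [0, 0.001, 0, 0.001, 0, 0, 0], [0, 0.001, 0, 0.001, 0, 0, 0], [0, 0.001, 0, 0.001, 0, 0, 0], [0, 0.001, 0, 0.001, 0, 0, 0]]})

```text
time_s: 4.12
tool_pos: [0.595, 0.0107, 0.1268]
tool_rot: [0.397, 3.116, 0.001]
ft_force: [-1.0, 1.1, 5.3]
opening: 0.33
grasp_force: 59.1
```

```bash
python3 -c "
from h import *
cv2.imwrite('pics/s2.png',cv2.resize(cam('scene')['pixels'][170:290,220:360,::-1],None,fx=4,fy=4))"
```

```text
(no output)
```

View pics/s2.png

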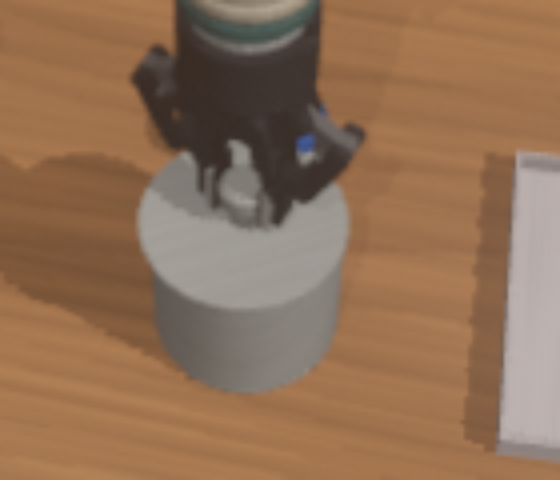

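The fingers have closed on the knob head, with opening 0.33 and grip 59 N. I'll lift gently.

Call:
advance(rows={"plan":[[0, 0, 0, -0.005, 0, 0, 0], [0, 0, 0, -0.012, 0, 0, 0], [0, 0, 0, -0.022, 0, 0, 0], [0, 0, 0, -0.035, 0, 0, 0], [0, 0, 0, -0.05, 0, 0, 0], [0, 0, 0, -0.065, 0, 0, 0], [0, 0, 0, -0.075, 0, 0, 0], [0, 0, 0, -0.08, 0, 0, 0], [0, 0, 0, -0.08, 0, 0, 0]]})

```text
time_s: 5.3
tool_pos: [0.5948, 0.0106, 0.2065]
tool_rot: [0.398, 3.116, 0.0]
ft_force: [-0.3, -0.9, -3.0]
opening: 0.325
grasp_force: 59.2
```

```bash
python3 -c "
from h import *
cv2.imwrite('pics/s3.png',cv2.resize(cam('scene')['pixels'][130:290,220:420,::-1],None,fx=3.5,fy=3.5))"
```

```text
(no output)
```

View pics/s3.png

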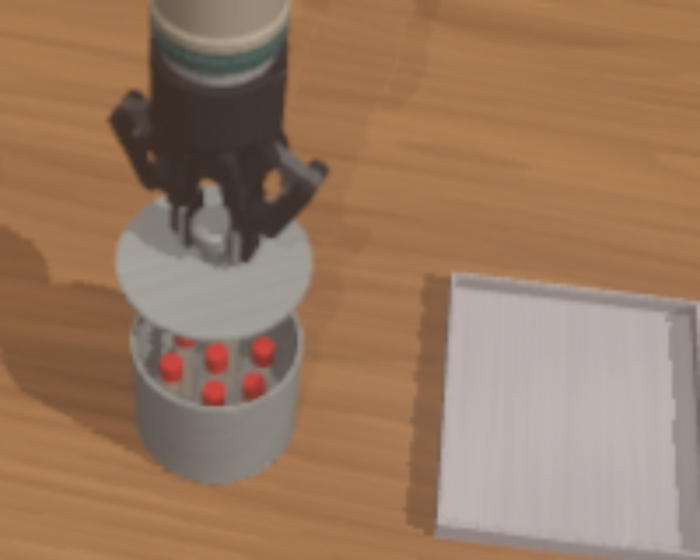

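The lid hangs level from the knob and clear of the canister. The red tube caps are visible around (215,360), and the canister hasn't moved. I'll carry the lid over the tray.

Call:
advance(rows={"plan":[[0, 0.008, 0.016, 0, 0, 0, 0], [0, 0.022, 0.044, 0, 0, 0, 0], [0, 0.038, 0.076, 0, 0, 0, 0], [0, 0.055, 0.11, 0, 0, 0, 0], [0, 0.072, 0.144, 0, 0, 0, 0], [0, 0.088, 0.176, 0, 0, 0, 0], [0, 0.102, 0.204, 0, 0, 0, 0], [0, 0.112, 0.224, 0, 0, 0, 0], [0, 0.117, 0.234, 0, 0, 0, 0], [0, 0.117, 0.234, 0, 0, 0, 0], [0, 0.117, 0.234, 0, 0, 0, 0]]})

```text
time_s: 6.72
tool_pos: [0.5402, 0.2658, 0.2062]
tool_rot: [-0.398, -3.116, 0.001]
ft_force: [0.6, -0.3, -1.5]
opening: 0.326
grasp_force: 59.3
```

```bash
python3 -c "
from h import *
print(rel([.54,.2665,.036]))
cv2.imwrite('pics/s4.png',cv2.resize(cam('scene')['pixels'][130:310,240:440,::-1],None,fx=3,fy=3))"
```

```text
[0.00040095 0.00072805 0.17015294]
```

View pics/s4.png

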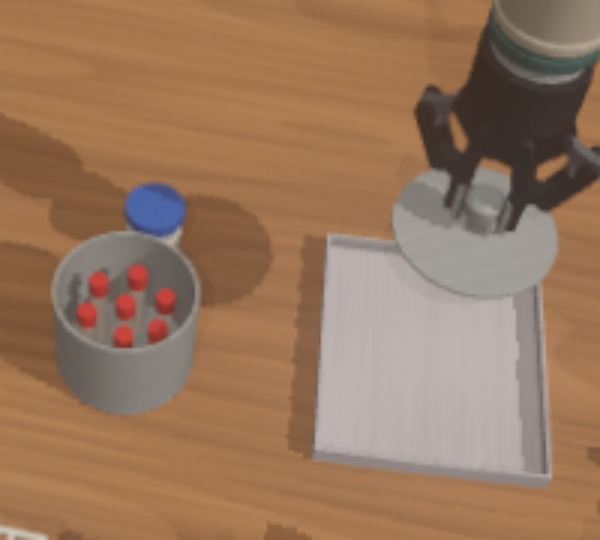

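The lid (475,235) is held above the tray centre and appears level. I'll descend to about 20 mm above the floor, then slow down.

Call:
advance(rows={"plan":[[0, 0, 0, 0.01, 0, 0, 0], [0, 0, 0, 0.03, 0, 0, 0], [0, 0, 0, 0.055, 0, 0, 0], [0, 0, 0, 0.08, 0, 0, 0], [0, 0, 0, 0.105, 0, 0, 0], [0, 0, 0, 0.125, 0, 0, 0], [0, 0, 0, 0.14, 0, 0, 0], [0, 0, 0, 0.15, 0, 0, 0], [0, 0, 0, 0.155, 0, 0, 0], [0, 0, 0, 0.155, 0, 0, 0], [0, 0, 0, 0.155, 0, 0, 0]]})

```text
time_s: 8.15
tool_pos: [0.5407, 0.2667, 0.052]
tool_rot: [0.397, 3.115, 0.001]
ft_force: [0.5, 0.8, -1.5]
opening: 0.326
grasp_force: 59.3
```

```bash
python3 -c "
from h import *
print(rel([.54,.2665,.036]))"
```

```text
[ 0.00064988 -0.00033622  0.01596387]
```

Call:
advance(rows={"plan":[[0, 0, 0, 0.003, 0, 0, 0], [0, 0, 0, 0.006, 0, 0, 0], [0, 0, 0, 0.009, 0, 0, 0], [0, 0, 0, 0.011, 0, 0, 0], [0, 0, 0, 0.012, 0, 0, 0], [0, 0, 0, 0.012, 0, 0, 0]]})

```text
time_s: 8.9
tool_pos: [0.5402, 0.2664, 0.0392]
tool_rot: [-0.398, -3.116, -0.0]
ft_force: [-0.1, 0.2, -1.0]
opening: 0.326
grasp_force: 59.3
```

```bash
python3 -c "
from h import *
print(rel([.54,.2665,.036]))"
```

```text
[2.14645721e-04 1.03434218e-05 3.22243325e-03]
```

Call:
advance(rows={"plan":[[0, 0, 0, 0.001, 0, 0, 0], [0, 0, 0, 0.002, 0, 0, 0], [0, 0, 0, 0.002, 0, 0, 0]]})

```text
time_s: 9.28
tool_pos: [0.5401, 0.2664, 0.0372]
tool_rot: [-0.398, -3.116, -0.0]
ft_force: [-0.3, 0.2, -2.1]
opening: 0.327
grasp_force: 59.3
```

Call:
advance(rows={"plan":[[0, 0, 0, 0.001, 0, 0, 0], [0, 0, 0, 0.001, 0, 0, 0]]})

```text
time_s: 9.52
tool_pos: [0.5401, 0.2664, 0.0362]
tool_rot: [-0.398, -3.116, 0.0]
ft_force: [0.6, 0.3, -2.6]
opening: 0.325
grasp_force: 59.3
```

Call:
advance(rows={"plan":[[0, 0, 0, 0.001, 0, 0, 0], [0, 0, 0, 0.001, 0, 0, 0]]})

```text
time_s: 9.78
tool_pos: [0.5403, 0.2664, 0.0358]
tool_rot: [0.397, 3.116, 0.0]
ft_force: [-1.5, -0.9, 3.1]
opening: 0.323
grasp_force: 59.7
```

Call:
advance(rows={"plan":[[0, 0, 0, 0.001, 0, 0, 0], [0, 0, 0, 0.001, 0, 0, 0]]})

```text
time_s: 10.02
tool_pos: [0.5403, 0.2664, 0.0358]
tool_rot: [0.397, 3.116, 0.0]
ft_force: [-3.4, -2.1, 9.0]
opening: 0.321
grasp_force: 60.2
```

The lid is on the floor: the upward force rose to 9 N at TCP z 0.0358. I'll release it and rise.

Call:
advance(rows={"plan":[[0, 0, 0, -0.001, 0, 0, 0], [0.45, 0, 0, -0.001, 0, 0, 0], [0.6, 0, 0, -0.001, 0, 0, 0], [0.9, 0, 0, -0.001, 0, 0, 0], [0.9, 0, 0, -0.001, 0, 0, 0], [0.9, 0, 0, -0.001, 0, 0, 0], [0.9, 0, 0, -0.001, 0, 0, 0]]})

```text
time_s: 10.9
tool_pos: [0.5403, 0.2664, 0.0353]
tool_rot: [0.398, 3.116, 0.0]
ft_force: [-0.1, 0.2, 0.9]
opening: 0.901
grasp_force: 0.0
```

Call:
advance(rows={"plan":[[0.9, 0, 0, -0.01, 0, 0, 0], [0.9, 0, 0, -0.03, 0, 0, 0], [0.9, 0, 0, -0.06, 0, 0, 0], [0.9, 0, 0, -0.1, 0, 0, 0], [0.9, 0, 0, -0.14, 0, 0, 0], [0.9, 0, 0, -0.16, 0, 0, 0], [0.9, 0, 0, -0.16, 0, 0, 0], [0.9, 0, 0, -0.16, 0, 0, 0], [0.9, 0, 0, -0.16, 0, 0, 0]]})

```text
time_s: 12.02
tool_pos: [0.5394, 0.2661, 0.1939]
tool_rot: [-0.397, -3.114, 0.002]
ft_force: [-1.4, 0.2, -0.2]
opening: 0.898
grasp_force: 0.0
```

```bash
python3 -c "
from h import *
cv2.imwrite('pics/s5.png',cam('scene')['pixels'][:,:,::-1])"
```

```text
(no output)
```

View pics/s5.png

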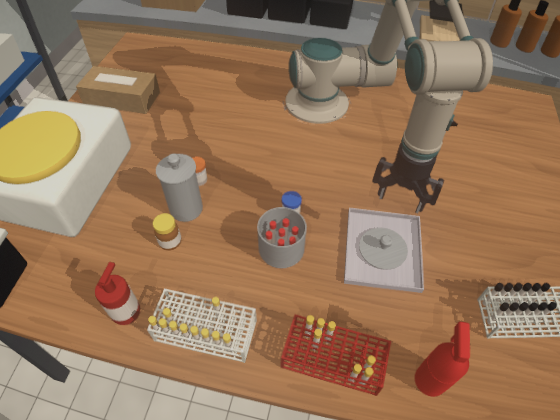

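The lid lies flat, knob up, in the middle of the tray (384,247). The canister stands open at (282,238), the tall one at (180,188) is untouched, and the arm is clear. Handing in.

```bash
python3 -c "
from rig import ctrl
print(ctrl.close_job())"
```

```text
the job is handed in; nothing more can be done
None
```

The job is handed in at about 12 s: the wide canister's lid lies flat, knob up, in the tray, its canister stands open in place, and the tall canister is still closed; the hand-in returned no verdict.

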